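# Bench-check a bare lens barrel with the bore probe

### The job

Stand the open lens barrel upright on the cork pad in the free cell of the three-cell aluminium carrier, setting it down gently and letting go of it. Then draw the probe out of its block and lower its thin stem straight down into the barrel's bore, never touching the bore wall or the cork, until the tip is about 15 mm above the cork pad. Finish while still holding the probe there: still, upright and centred in the bore; leave the two capped lenses, the camera body and the brush alone.

Things in the scene. Friction and masses are not known exactly. Their poses are not given: they have to be found in the camera images.
- carrier: fixed open aluminium tray with three square-ish cells in a row along its y axis; 74 (x) x 210 (y) x 27 mm high overall, walls and dividers 5 mm, floor 5 mm thick, each cell 64 x 63 mm inside, cell centres 68 mm apart (at y = -68, 0, +68 mm, x = 0). Origin under its centre, on the table. A lens stands in two of the cells, the third has the cork pad and is free. Beside the carrier's long sides there is room for fingers; between neighbouring cells there is little
- pad_top (a point): centre of the upper face of the flat round cork pad (48 mm across, 3 mm thick) fixed on the floor of the free cell, in the cell's centre; upper face 8 mm above the table
- barrel_center (a point): centre (half-way up, on the axis) of the loose open lens barrel, a round black tube with metal ends standing upright on the mat at the start: 60 mm tall, 46 mm outer diameter over most of its height (42 mm over the lowest 10 mm, 44 mm over the top 8 mm), straight bore right through, 22 mm in diameter; about 0.18 kg; its z axis runs up along the bore, steel end down
- barrel_mouth (a point): the centre of the barrel's upper rim, 30 mm above barrel_center on the axis
- stand: fixed probe holder: 85 x 85 x 10 mm dark steel foot, on it an aluminium block 40 x 40 mm whose top is 90 mm above the table, with a vertical hole 12 mm wide at its centre in which the probe's stem hangs. Origin under its centre, on the table
- probe_grip (a point): middle of the handle of the loose probe, on its axis. The probe stands upright in the holder at the start, z axis up: thin round steel stem 8 mm in diameter and 75 mm long, above it a flat collar 28 mm across and 5 mm thick that rests on the block's top, above that a round handle 20 mm in diameter and 50 mm tall; this point is 105 mm above the tip, 25 mm above the collar and 25 mm below the handle's top; about 0.14 kg
- probe_tip (a point): lower end of the probe's stem, on its axis, 105 mm below probe_grip
- lens_a_center (a point): bystander: centre of the capped black lens, 46 mm diameter, 42 mm tall, standing in one cell of the carrier
- lens_b_center (a point): bystander: centre of the capped black lens, 50 mm diameter, 36 mm tall, standing in another cell of the carrier
- camera_center (a point): bystander: centre of the camera body lying on its back on the mat, about 110 x 138 mm, 42 mm high
- brush: bystander: dusting brush, 160 mm long, lying on the mat along its x axis

How it is judged:
By the outcome, as a careful person would: the job done as asked, in the order asked, and still so for the second after the job is handed in, while the arm keeps its last pose, push and grip.
It also fails if it takes over 56 s, if anything falls off the work surface, if the arm or the gripper's body presses on something with over 40 N, if the wrist force passes 120 N, or if a joint passes its speed limit or range.

### The arm

A 6-joint arm with a two-finger parallel gripper is mounted at the origin on the work surface. World frame = base frame: x ahead of the robot, y to its left, z up, the work surface at z = 0. Lengths are in m, angles in rad, forces in N, time in s.
With the tool pointing down it reaches from about 0.25 to 0.775 m from the base axis. Payload 4 kg.
Tool frame: the origin (TCP) lies on the centre line of the jaws, within the pads' length; the fingertips stand 8 mm ahead of it and the grasp point (between the pads) lies 11 mm behind it; z points along the fingers, y is the direction in which the jaws open and shut (so a half turn about z gives the same grasp; the last joint's range is limited). The gripper opens to 94 mm and grips with 3 to 60 N. Pads are 16 mm wide; open, the fingers measure 119 mm over their backs; the gripper's body (75 mm by 177 mm) begins 78 mm behind the grasp point.
Start: joints at [1.012, 0.087, 1.371, -0, 1.684, -0.103], TCP at [0.242, 0.494, 0.214] pointing down, gripper open.
Joint ranges: [-3.1, 3.1], [-0.76, 2.03], [0.27, 2.55], [-1.08, 4.22], [0.17, 2.65], [-2.57, 2.57]. Speed limits (rad/s): [2.79, 2.79, 3.14, 3.14, 3.14, 3.14].

### API

Orientations are given as [roll, pitch, yaw] about the fixed x, y, z axes, in that order (R = Rz(yaw) Ry(pitch) Rx(roll)).
In Python, from bench import * gives the robot as it stands.
- The arm moves only by the tool step_arm, never from a script. Its argument "steps" is a list of rows, each an object of numbers: "jaw": the opening, from 0 (shut) to 1 (fully open); "tx", "ty", "tz": the shift along the tool's x, y, z in m; "ax", "ay", "az": the turn, a rotation vector about the tool's x, y, z in rad. In form: [{"jaw": .., "tx": .., "ty": .., "tz": .., "ax": .., "ay": .., "az": ..}, ...]. A call has 1 to 8 rows; each row is the pose to reach, as a shift and turn from the pose measured when the call began, along the tool's axes at that moment; what a row does not reach only later rows make up. A row lasts 1/10 s, in which the tool goes at most 50 mm and 8.59 degrees, less where a joint would pass 70% of its speed; a pose out of reach is approached as far as the arm can. A call with a gripper value outside its range is refused whole. The fingers move at their own pace and stop on an object; the grip force is fixed at half the most. Time passes only in rows, so rows that repeat a pose let the fingers close. It gives the time, the measured TCP pose, the force and the opening at its end, in the units of the state.
- get_obs(): the state, without advancing time (a new reading comes with each control period).
- snapshot(name): name is "scene" or "top" or "wrist"; returns (picture, depth): 480x640x3 uint8, red, green, blue; 480x640 float32, m along the optical axis (not along the pixel's ray), 0 where there is no reading.
- camera_model(name): a dict with "intrinsics" (3x3 intrinsics, pixels), "k1" (the pictures are not rectified: a ray, as slopes to the right and down, at radius r is drawn at 1 + k1 r^2 times it, then the intrinsics apply), "origin" and "orientation" of the camera in the world. Camera axes: x right, y down, z forward; pixel columns grow to the right and rows downward; lengths in m; the calibration is good to about 2 mm. A picture is of the moment at which its call begins: read the wrist's pose just before it. camera_model takes no time and is no camera call; for the wrist camera it gives the pose at the moment of the call.
- close_job(): hands the job in, once; it reports no verdict.
Trained networks look in the newest picture that a camera, given by its name, has taken for a name from the list of things; names that differ only in an ending like _2 or _b are one class to them, and where a whole thing is asked for, a point or a joint stands for the part that bears it (a point fixed in the world has none). Each returns a list of dicts, best first, with "confidence" (0 to 1); they miss things now and then, are a little off and sometimes report something else, mostly with a low value. They report only what shows in the picture. A call takes as long as a camera call.
- silhouettes(camera, query): "pixels" (480x640 bool, what is visible of it) and "rect" ([left, top, right, bottom] in pixels, round what is visible of it).
The state is a dict: "time": time; "joint_positions": joint angles; "qvel": joint speeds; "joint_torque": joint torques, N m; "tool_pos": TCP position; "ee_rot": TCP orientation; "wrist_force": force on the tool from outside, world axes, zero at the start; "wrist_torque": the same for the moment, N m; "width": finger opening in m.
Only numpy, scipy, OpenCV 4.12 (cv2) and the standard library are available. Lean on these libraries where they do the work, as an engineer would, in place of code of your own. Each camera call takes 0.05 s, during which the arm holds its last target. There are 200 camera calls.

## Working session

There is one attempt and no reset: what is moved stays moved. The work goes in short steps, Python scripts to look and compute and a tool call to move; the robot and the scene stay as the last step left them, time stands still between calls to the robot, and variables do not carry over. Pictures are saved under pics/ and viewed, about 8 in all and at most 12, crops included, and the job is handed in when it is done.

Besides the shell and the picture viewer there is one more tool, called as a command line: name --argument value ..., lists and objects as JSON in quotes. step_arm: Moves the arm, as the interface text tells. Its arguments: {"type":"object","properties":{"steps":{"type":"array"}},"required":["steps"]}

```bash
mkdir -p pics; ls
python3 - <<'E'
from bench import *
import cv2,numpy as np
o=get_obs();print({k:np.round(v,3) for k,v in o.items()})
ims=[]
for n in("scene","top"):
    p,d=snapshot(n);ims.append(p);np.savez(f'{n}.npz',p=p,d=d)
    m=camera_model(n);print(n,m)
    cv2.imwrite(f'pics/{n}0.png',p[:,:,::-1])
E
```

```text
pics
{'time': np.float64(0.0), 'joint_positions': array([ 1.012,  0.088,  1.372, -0.   ,  1.684, -0.103]), 'qvel': array([ 0.   , -0.002,  0.001, -0.001,  0.001,  0.001]), 'joint_torque': array([ 1.0000e-03, -3.4019e+01, -3.0243e+01,  7.2000e-02,  3.3000e-02,
       -0.0000e+00]), 'tool_pos': array([0.242, 0.493, 0.212]), 'ee_rot': array([-3.139, -0.   ,  2.686]), 'wrist_force': array([-0.593,  1.284,  0.143]), 'wrist_torque': array([-0.007, -0.012,  0.02 ]), 'width': np.float64(0.094)}
scene {'intrinsics': array([[505.62050544,   0.        , 320.03507767],
       [  0.        , 505.62050544, 235.76549766],
       [  0.        ,   0.        ,   1.        ]]), 'k1': -0.045481640416397004, 'origin': array([ 1.03930115, -0.56027913,  0.75172409]), 'orientation': array([-2.31301475, -0.00274948,  0.66028684])}
top {'intrinsics': array([[572.46785721,   0.        , 317.39833675],
       [  0.        , 572.46785721, 241.06891725],
       [  0.        ,   0.        ,   1.        ]]), 'k1': -0.14695894361431827, 'origin': array([ 0.51963202, -0.00212254,  1.23246321]), 'orientation': array([-3.05430094, -0.00962656, -1.56457165])}
```

View pics/top0.png

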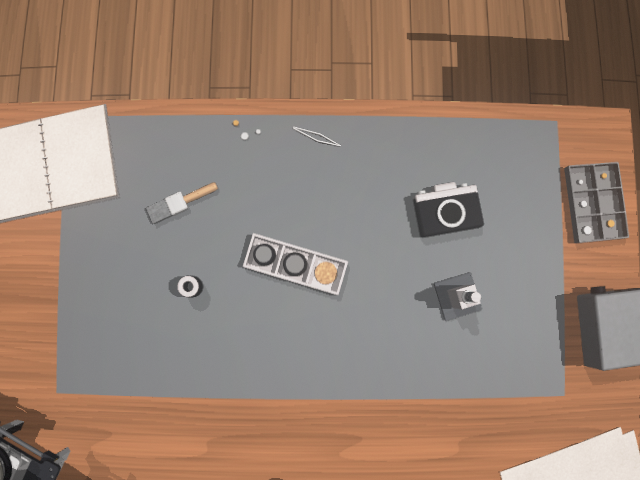

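View pics/scene0.png

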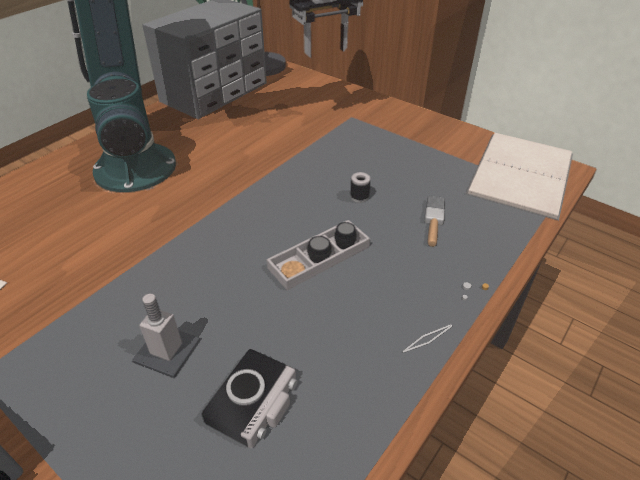

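```bash
cat > h.py <<'E'
from bench import *
import cv2,numpy as np
from scipy.spatial.transform import Rotation as Ro
def Rm(rpy): return Ro.from_euler('xyz',rpy).as_matrix()
def cloud(m,d):
    K=m['intrinsics'];v,u=np.mgrid[:480,:640]
    xd=(u-K[0,2])/K[0,0];yd=(v-K[1,2])/K[1,1];x,y=xd,yd
    for _ in range(8):
        s=1+m['k1']*(x*x+y*y);x,y=xd/s,yd/s
    P=np.dstack([x*d,y*d,d])@Rm(m['orientation']).T+m['origin']
    P[d==0]=np.nan
    return P
def proj(m,X):
    X=(np.atleast_2d(X)-m['origin'])@Rm(m['orientation']);s=X[:,:2]/X[:,2:]
    s=s*(1+m['k1']*(s**2).sum(1,keepdims=True))
    return s*m['intrinsics'][0,0]+m['intrinsics'][:2,2]
E
python3 - <<'E'
from h import *
for n in("top","scene"):
    f=np.load(n+'.npz');P=cloud(camera_model(n),f['d'])
    for q in("carrier","barrel_center","stand","probe_grip","lens_a_center","camera_center","brush"):
        for r in silhouettes(n,q)[:3]:
            if r['confidence']<.3: continue
            p=P[r['pixels']];p=p[~np.isnan(p[:,0])]
            if len(p)<5: print(n,q,'few');continue
            z=np.percentile(p[:,2],97);t=p[p[:,2]>z-.006]
            rc=cv2.minAreaRect((t[:,:2]*1000).astype(np.float32))
            print(n,q,round(r['confidence'],2),np.round(r['rect']),'ztop',z.round(3),'top mean',t.mean(0).round(3),'mid',((t.min(0)+t.max(0))/2).round(3),'rect',np.round(rc[0]),np.round(rc[1]),round(rc[2],1))
E
```

```text
top carrier 0.7 [247. 235. 351. 295.] ztop 0.03 top mean [0.578 0.041 0.028] mid [0.578 0.034 0.037] rect [576.  34.] [210.  74.] 73.9
top barrel_center 0.85 [175. 275. 202. 297.] ztop 0.063 top mean [0.529 0.253 0.06 ] mid [0.528 0.254 0.061] rect [528. 253.] [43. 41.] 56.0
top stand 0.71 [438. 271. 478. 319.] ztop 0.091 top mean [ 0.51  -0.312  0.089] mid [ 0.511 -0.317  0.09 ] rect [ 510. -316.] [41. 43.] 16.1
top probe_grip 0.65 [461. 291. 484. 303.] ztop 0.147 top mean [ 0.51  -0.316  0.144] mid [ 0.51  -0.316  0.145] rect [ 510. -316.] [17. 19.] 0.0
top lens_a_center 0.77 [254. 240. 276. 268.] ztop 0.051 top mean [0.595 0.099 0.048] mid [0.595 0.099 0.049] rect [595.  99.] [40. 40.] 89.4
top camera_center 0.84 [411. 180. 482. 236.] ztop 0.044 top mean [ 0.689 -0.295  0.042] mid [ 0.695 -0.295  0.043] rect [ 700. -293.] [ 98. 130.] 10.0
top brush 0.9 [146. 180. 219. 228.] ztop 0.023 top mean [0.708 0.29  0.019] mid [0.708 0.283 0.022] rect [713. 279.] [ 43. 160.] 26.5
scene carrier 0.88 [266. 233. 368. 291.] ztop 0.029 top mean [0.582 0.015 0.026] mid [0.578 0.029 0.027] rect [5
[... 333 characters left out ...]
8 [143. 293. 164. 330.] ztop 0.146 top mean [ 0.514 -0.318  0.145] mid [ 0.513 -0.318  0.145] rect [ 513. -318.] [16. 19.] 46.1
scene probe_grip 0.63 [280. 258. 305. 276.] ztop 0.027 top mean [ 0.586 -0.05   0.027] mid [ 0.58  -0.051  0.027] rect [585. -54.] [42. 14.] 50.2
scene lens_a_center 0.9 [336. 223. 357. 247.] ztop 0.05 top mean [0.599 0.098 0.048] mid [0.598 0.099 0.047] rect [598.  99.] [41. 42.] 5.1
scene camera_center 0.68 [202. 353. 299. 450.] ztop 0.044 top mean [ 0.692 -0.299  0.042] mid [ 0.702 -0.296  0.043] rect [ 702. -294.] [ 99. 127.] 11.2
scene brush 0.89 [427. 197. 444. 246.] ztop 0.022 top mean [0.71  0.288 0.019] mid [0.71 0.28 0.02] rect [715. 277.] [ 41. 164.] 27.7
```

The top view has the barrel at px (188,286), the free cork cell at (325,272), lenses at (264,253) and (295,263), the probe and stand at (468,296), and the camera and brush clear of the path. The scene view agrees.

My plan is to grip across the carrier's x axis (yaw about 73.7°), high on the barrel so the fingertips stay above the walls.

```bash
cat >> h.py <<'E'
def go(x,y,z,yaw=np.radians(73.7)):
    o=get_obs();R=Rm(o['ee_rot']);t=R.T@(np.array([x,y,z])-o['tool_pos'])
    a=Ro.from_matrix(R.T@Rm([np.pi,0,yaw])).as_rotvec()
    print('t',o['time'].round(2),'pos',o['tool_pos'].round(4),'rpy',o['ee_rot'].round(4),'w',o['width'].round(4),'F',o['wrist_force'].round(1),'\n go',t.round(4),a.round(4))
E
python3 -c "
from h import *
go(.529,.253,.16)"
```

```text
Traceback (most recent call last):
  File "h.py", line 20, in go
    print('t',o['time'].round(2),'pos',o['tool_pos'].round(4),'rpy',o['ee_rot'].round(4),'w',o['width'].round(4),'F',o['wrist_force'].round(1),'\n go',t.round(4),a.round(4))
              ^^^^^^^^^^^^^^^
AttributeError: 'float' object has no attribute 'round'
```

```bash
sed -i "s/o\['time'\].round(2)/round(o['time'],2)/;s/o\['width'\].round(4)/round(float(o['width']),4)/" h.py
python3 -c "
from h import *
go(.529,.253,.16)"
```

```text
t 0.8 pos [0.2421 0.4939 0.2136] rpy [3.1414 0.     2.6858] w 0.094 F [-0.2  0.9  0.2] 
 go [-0.3636 -0.09    0.0535] [ 2.0000e-04 -1.0000e-04  1.3995e+00]
```

step_arm --steps '[{"jaw": 1, "tx": -0.364, "ty": -0.09, "tz": 0.0535, "ax": 0, "ay": 0, "az": 1.4}, {"jaw": 1, "tx": -0.364, "ty": -0.09, "tz": 0.0535, "ax": 0, "ay": 0, "az": 1.4}, {"jaw": 1, "tx": -0.364, "ty": -0.09, "tz": 0.0535, "ax": 0, "ay": 0, "az": 1.4}, {"jaw": 1, "tx": -0.364, "ty": -0.09, "tz": 0.0535, "ax": 0, "ay": 0, "az": 1.4}, {"jaw": 1, "tx": -0.364, "ty": -0.09, "tz": 0.0535, "ax": 0, "ay": 0, "az": 1.4}, {"jaw": 1, "tx": -0.364, "ty": -0.09, "tz": 0.0535, "ax": 0, "ay": 0, "az": 1.4}, {"jaw": 1, "tx": -0.364, "ty": -0.09, "tz": 0.0535, "ax": 0, "ay": 0, "az": 1.4}, {"jaw": 1, "tx": -0.364, "ty": -0.09, "tz": 0.0535, "ax": 0, "ay": 0, "az": 1.4}]'

```text
time: 1.6
tool_pos: [0.5315, 0.2499, 0.1592]
ee_rot: [-3.142, 0.001, 1.477]
wrist_force: [-0.6, -0.1, -0.3]
width: 0.0938
```

```bash
python3 -c "
from h import *
go(.529,.253,.16)"
```

```text
t 1.6 pos [0.5315 0.2499 0.1592] rpy [-3.1416e+00  1.0000e-03  1.4765e+00] w 0.0938 F [-0.6 -0.1 -0.3] 
 go [ 0.0029 -0.0028 -0.0009] [1.000e-04 1.000e-03 1.902e-01]
```

step_arm --steps '[{"jaw": 1, "tx": 0.003, "ty": -0.003, "tz": 0, "ax": 0, "ay": 0.001, "az": 0.19}, {"jaw": 1, "tx": 0.003, "ty": -0.003, "tz": 0, "ax": 0, "ay": 0.001, "az": 0.19}, {"jaw": 1, "tx": 0.003, "ty": -0.003, "tz": 0, "ax": 0, "ay": 0.001, "az": 0.19}]'

```text
time: 1.9
tool_pos: [0.5291, 0.2527, 0.1589]
ee_rot: [-3.141, 0.0, 1.286]
wrist_force: [0.1, 0.4, 0.3]
width: 0.094
```

```bash
cat > w.py <<'E'
from h import *
import sys
go(.529,.253,.033)
m=camera_model('wrist');p,d=snapshot('wrist');cv2.imwrite(f'pics/{sys.argv[1]}.png',p[:,:,::-1])
P=cloud(m,d);print(m['origin'],m['orientation'])
for q in sys.argv[2:]:
    for r in silhouettes('wrist',q)[:3]:
        t=P[r['pixels']];t=t[~np.isnan(t[:,0])]
        if len(t)<5: continue
        z=np.percentile(t[:,2],97);t=t[abs(t[:,2]-z)<.004]
        c,rad=cv2.minEnclosingCircle((t[:,:2]*1000).astype(np.float32));rc=cv2.minAreaRect((t[:,:2]*1000).astype(np.float32))
        print(q,round(r['confidence'],2),r['rect'],'z',z.round(4),'circ',np.round(c,1),round(rad,1),'rect',np.round(rc[0],1),np.round(rc[1],1),round(rc[2],1))
E
python3 w.py w1 barrel_center carrier
```

```text
t 1.9 pos [0.5291 0.2527 0.1589] rpy [-3.1413e+00  2.0000e-04  1.2858e+00] w 0.094 F [0.1 0.4 0.3] 
 go [ 3.000e-04 -1.000e-04  1.259e-01] [-0.0003  0.0002 -0.0005]
[0.55331121 0.33322233 0.33182988] [ 2.85463987e+00  8.27100468e-04 -2.84198732e-01]
barrel_center 0.75 [431.7, 65.8, 551.6, 220.3] z 0.0226 circ [713.2 282.2] 80.4 rect [714.6 282.2] [ 41.4 159.3] 24.4
barrel_center 0.61 [291.2, 208.0, 344.3, 265.1] z 0.0626 circ [529.9 256.5] 21.8 rect [530.2 256.8] [42.3 41.9] 73.7
carrier 0.93 [375.2, 309.1, 459.8, 450.3] z 0.0297 circ [583.2  54.2] 94.1 rect [584.8  53.5] [175.4  75.4] 74.1
carrier 0.24 [293.5, 207.0, 343.6, 268.3] z 0.0626 circ [530.3 256.7] 21.7 rect [530.3 256.8] [42.3 41.9] 73.0
```

View pics/w1.png

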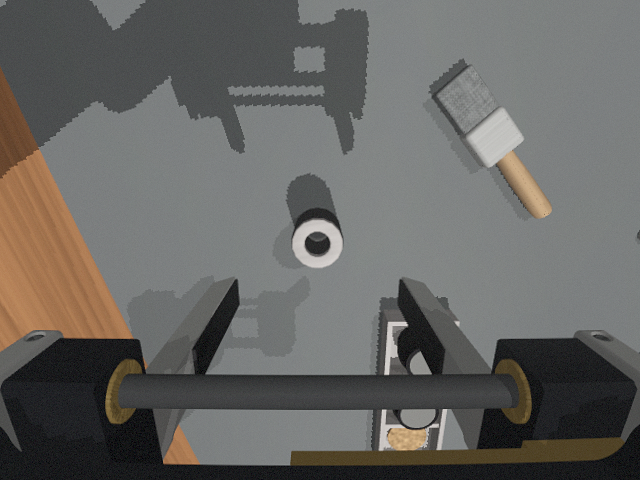

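The wrist view shows the barrel rim at px (317,241), centred between the jaws, with the carrier at (415,380). The wrist camera puts the barrel about 3 mm further in +y than the fixed cameras, so I'll split the difference and descend.

step_arm --steps '[{"jaw": 1, "tx": 0.0025, "ty": 0, "tz": 0.03, "ax": 0, "ay": 0, "az": 0}, {"jaw": 1, "tx": 0.0025, "ty": 0, "tz": 0.07, "ax": 0, "ay": 0, "az": 0}, {"jaw": 1, "tx": 0.0025, "ty": 0, "tz": 0.1, "ax": 0, "ay": 0, "az": 0}, {"jaw": 1, "tx": 0.0025, "ty": 0, "tz": 0.12, "ax": 0, "ay": 0, "az": 0}, {"jaw": 1, "tx": 0.0025, "ty": 0, "tz": 0.126, "ax": 0, "ay": 0, "az": 0}, {"jaw": 1, "tx": 0.0025, "ty": 0, "tz": 0.126, "ax": 0, "ay": 0, "az": 0}]'

```text
time: 2.65
tool_pos: [0.5287, 0.2558, 0.0325]
ee_rot: [-3.14, 0.001, 1.289]
wrist_force: [0.3, -0.7, 0.1]
width: 0.0943
```

step_arm --steps '[{"jaw": 0.65, "tx": 0, "ty": 0, "tz": 0}, {"jaw": 0.6, "tx": 0, "ty": 0, "tz": 0}, {"jaw": 0.54, "tx": 0, "ty": 0, "tz": 0}, {"jaw": 0.5, "tx": 0, "ty": 0, "tz": 0}, {"jaw": 0.45, "tx": 0, "ty": 0, "tz": 0}, {"jaw": 0.3, "tx": 0, "ty": 0, "tz": 0}, {"jaw": 0.3, "tx": 0, "ty": 0, "tz": 0}, {"jaw": 0.3, "tx": 0, "ty": 0, "tz": 0}]'

```text
invalid input
```

step_arm --steps '[{"jaw": 0.3, "tx": 0, "ty": 0, "tz": -0.01}, {"jaw": 0.3, "tx": 0, "ty": 0, "tz": -0.03}, {"jaw": 0.3, "tx": 0, "ty": 0, "tz": -0.06}, {"jaw": 0.3, "tx": 0, "ty": 0, "tz": -0.09}, {"jaw": 0.3, "tx": 0, "ty": 0, "tz": -0.09}, {"jaw": 0.3, "tx": 0, "ty": 0, "tz": -0.09}]'

```text
invalid input
```

```bash
python3 -c "
from h import *
go(.558,-.031,.12)"
```

```text
t 2.65 pos [0.5287 0.2558 0.0325] rpy [-3.1404e+00  1.0000e-03  1.2887e+00] w 0.0943 F [ 0.3 -0.7  0.1] 
 go [-0.2674  0.1078 -0.0873] [-0.0012  0.001   0.0024]
```

All keys are needed in every row; the refused calls changed nothing.

step_arm --steps '[{"jaw": 0.65, "tx": 0, "ty": 0, "tz": 0, "ax": 0, "ay": 0, "az": 0}, {"jaw": 0.55, "tx": 0, "ty": 0, "tz": 0, "ax": 0, "ay": 0, "az": 0}, {"jaw": 0.52, "tx": 0, "ty": 0, "tz": 0, "ax": 0, "ay": 0, "az": 0}, {"jaw": 0.48, "tx": 0, "ty": 0, "tz": 0, "ax": 0, "ay": 0, "az": 0}, {"jaw": 0.4, "tx": 0, "ty": 0, "tz": 0, "ax": 0, "ay": 0, "az": 0}, {"jaw": 0.3, "tx": 0, "ty": 0, "tz": 0, "ax": 0, "ay": 0, "az": 0}, {"jaw": 0.3, "tx": 0, "ty": 0, "tz": 0, "ax": 0, "ay": 0, "az": 0}, {"jaw": 0.3, "tx": 0, "ty": 0, "tz": 0, "ax": 0, "ay": 0, "az": 0}]'

```text
time: 3.45
tool_pos: [0.5288, 0.2557, 0.0326]
ee_rot: [-3.141, 0.001, 1.289]
wrist_force: [-0.2, -0.4, 1.1]
width: 0.0457
```

step_arm --steps '[{"jaw": 0.3, "tx": 0, "ty": 0, "tz": -0.01, "ax": 0, "ay": 0, "az": 0}, {"jaw": 0.3, "tx": 0, "ty": 0, "tz": -0.03, "ax": 0, "ay": 0, "az": 0}, {"jaw": 0.3, "tx": 0, "ty": 0, "tz": -0.06, "ax": 0, "ay": 0, "az": 0}, {"jaw": 0.3, "tx": 0, "ty": 0, "tz": -0.09, "ax": 0, "ay": 0, "az": 0}, {"jaw": 0.3, "tx": 0, "ty": 0, "tz": -0.09, "ax": 0, "ay": 0, "az": 0}]'

```text
time: 3.95
tool_pos: [0.5319, 0.257, 0.1285]
ee_rot: [3.134, -0.005, 1.289]
wrist_force: [0.3, 0.0, -0.8]
width: 0.0461
```

```bash
python3 -c "
from h import *
go(.558,-.031,.12)"
```

```text
t 3.95 pos [0.5319 0.257  0.1285] rpy [ 3.1341 -0.0055  1.2887] w 0.0461 F [ 0.3  0.  -0.8] 
 go [-0.2694  0.1051  0.0078] [ 0.0075 -0.0055  0.0024]
```

step_arm --steps '[{"jaw": 0.3, "tx": -0.03, "ty": 0.012, "tz": 0.003, "ax": 0.003, "ay": -0.002, "az": 0.001}, {"jaw": 0.3, "tx": -0.07, "ty": 0.028, "tz": 0.005, "ax": 0.007, "ay": -0.005, "az": 0.002}, {"jaw": 0.3, "tx": -0.115, "ty": 0.045, "tz": 0.008, "ax": 0.007, "ay": -0.005, "az": 0.002}, {"jaw": 0.3, "tx": -0.16, "ty": 0.062, "tz": 0.008, "ax": 0.007, "ay": -0.005, "az": 0.002}, {"jaw": 0.3, "tx": -0.205, "ty": 0.08, "tz": 0.008, "ax": 0.007, "ay": -0.005, "az": 0.002}, {"jaw": 0.3, "tx": -0.24, "ty": 0.094, "tz": 0.008, "ax": 0.007, "ay": -0.005, "az": 0.002}, {"jaw": 0.3, "tx": -0.262, "ty": 0.102, "tz": 0.008, "ax": 0.007, "ay": -0.005, "az": 0.002}, {"jaw": 0.3, "tx": -0.2695, "ty": 0.105, "tz": 0.008, "ax": 0.007, "ay": -0.005, "az": 0.002}]'

```text
time: 4.75
tool_pos: [0.5569, -0.0334, 0.1179]
ee_rot: [-3.139, 0.0, 1.283]
wrist_force: [0.0, 0.1, -1.4]
width: 0.0455
```

step_arm --steps '[{"jaw": 0.3, "tx": 0, "ty": 0, "tz": 0, "ax": 0, "ay": 0, "az": 0}, {"jaw": 0.3, "tx": 0, "ty": 0, "tz": 0, "ax": 0, "ay": 0, "az": 0}]'

```text
time: 4.95
tool_pos: [0.5562, -0.0325, 0.1167]
ee_rot: [-3.137, 0.0, 1.284]
wrist_force: [0.2, -0.0, -2.3]
width: 0.0455
```

```bash
python3 w.py w2 barrel_center carrier pad_top
python3 - <<'E'
from h import *
go(.558,-.031,.041)
# pad + free cell from initial images: carrier rim corners
for n in("top","scene"):
    f=np.load(n+'.npz');P=cloud(camera_model(n),f['d'])
    hsv=cv2.cvtColor(f['p'],cv2.COLOR_RGB2HSV)
    near=np.hypot(P[...,0]-.558,P[...,1]+.031)<.03
    k=near&(hsv[...,1]>70);print(n,'cork',k.sum(),np.nanmedian(P[k],0).round(4),cv2.minEnclosingCircle((P[k][:,:2]*1000).astype(np.float32)))
    k=(np.hypot(P[...,0]-.577,P[...,1]-.034)<.13)&(P[...,2]>.022)&(P[...,2]<.032);print(cv2.minAreaRect((P[k][:,:2]*1000).astype(np.float32)))
E
```

```text
t 4.95 pos [ 0.5562 -0.0325  0.1167] rpy [-3.1369  0.      1.2837] w 0.0455 F [ 0.2 -0.  -2.3] 
 go [ 0.2661 -0.1065  0.0842] [-0.0047  0.     -0.0026]
[0.58132857 0.04772453 0.28964149] [ 2.8548296   0.00513861 -0.28632913]
barrel_center 0.68 [273.2, 249.9, 362.6, 359.4] z 0.1466 circ [557.  -31.8] 22.3 rect [557.2 -31.8] [43.4 42.9] 28.2
carrier 0.64 [267.4, 6.0, 375.8, 279.5] z 0.0297 circ [579.8  39. ] 107.5 rect [579.9  38.6] [205.8  74.6] 74.0
t 5.15 pos [ 0.5568 -0.0321  0.1178] rpy [-3.1391e+00  1.0000e-04  1.2852e+00] w 0.0457 F [ 0.5 -1.1 -0.4] 
 go [0.0014 0.001  0.0768] [-0.0025  0.0001 -0.0011]
top cork 385 [ 0.5587 -0.0301  0.0074] ((559.537109375, -31.010971069335938), 23.684850692749023)
((576.5159301757812, 34.14478302001953), (210.873046875, 74.20641326904297), 73.78143310546875)
scene cork 275 [ 0.5586 -0.0312  0.0086] ((559.7487182617188, -31.280906677246094), 24.312362670898438)
((579.3543701171875, 34.336639404296875), (212.8302764892578, 79.38375854492188), 74.25088500976562)
```

View pics/w2.png

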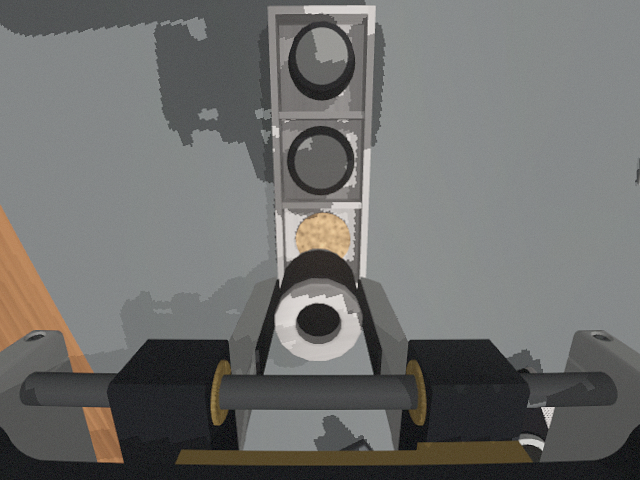

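The wrist view shows the barrel at px (318,320) upright in the jaws, the cork at (322,235) and the lenses at (322,55) and (321,157). I'll shift about 3 mm in x and 1.5 mm in y to centre over the cell and lower.

```bash
python3 -c "
from h import *
go(.5595,-.0305,.0425)"
```

```text
t 5.15 pos [ 0.5568 -0.0321  0.1178] rpy [-3.1391e+00  1.0000e-04  1.2852e+00] w 0.0457 F [ 0.5 -1.1 -0.4] 
 go [0.0023 0.0023 0.0753] [-0.0025  0.0001 -0.0011]
```

step_arm --steps '[{"jaw": 0.3, "tx": 0.0023, "ty": 0.0023, "tz": 0, "ax": -0.0025, "ay": 0, "az": -0.001}, {"jaw": 0.3, "tx": 0.0023, "ty": 0.0023, "tz": 0.015, "ax": -0.0025, "ay": 0, "az": -0.001}, {"jaw": 0.3, "tx": 0.0023, "ty": 0.0023, "tz": 0.035, "ax": -0.0025, "ay": 0, "az": -0.001}, {"jaw": 0.3, "tx": 0.0023, "ty": 0.0023, "tz": 0.05, "ax": -0.0025, "ay": 0, "az": -0.001}, {"jaw": 0.3, "tx": 0.0023, "ty": 0.0023, "tz": 0.06, "ax": -0.0025, "ay": 0, "az": -0.001}, {"jaw": 0.3, "tx": 0.0023, "ty": 0.0023, "tz": 0.067, "ax": -0.0025, "ay": 0, "az": -0.001}, {"jaw": 0.3, "tx": 0.0023, "ty": 0.0023, "tz": 0.07, "ax": -0.0025, "ay": 0, "az": -0.001}, {"jaw": 0.3, "tx": 0.0023, "ty": 0.0023, "tz": 0.07, "ax": -0.0025, "ay": 0, "az": -0.001}]'

```text
time: 5.95
tool_pos: [0.5596, -0.0305, 0.0476]
ee_rot: [-3.141, 0.0, 1.286]
wrist_force: [0.0, -0.7, -1.9]
width: 0.0454
```

```bash
python3 -c "
from h import *
go(.5595,-.0305,.0405)"
```

```text
t 5.95 pos [ 0.5596 -0.0305  0.0476] rpy [-3.1414e+00  1.0000e-04  1.2861e+00] w 0.0454 F [ 0.  -0.7 -1.9] 
 go [ 0.     -0.0001  0.0071] [-0.0002  0.0001 -0.0002]
```

Now a slow descent to the expected contact height.

step_arm --steps '[{"jaw": 0.3, "tx": 0, "ty": 0, "tz": 0.0015, "ax": 0, "ay": 0, "az": 0}, {"jaw": 0.3, "tx": 0, "ty": 0, "tz": 0.003, "ax": 0, "ay": 0, "az": 0}, {"jaw": 0.3, "tx": 0, "ty": 0, "tz": 0.004, "ax": 0, "ay": 0, "az": 0}, {"jaw": 0.3, "tx": 0, "ty": 0, "tz": 0.005, "ax": 0, "ay": 0, "az": 0}, {"jaw": 0.3, "tx": 0, "ty": 0, "tz": 0.0058, "ax": 0, "ay": 0, "az": 0}, {"jaw": 0.3, "tx": 0, "ty": 0, "tz": 0.0063, "ax": 0, "ay": 0, "az": 0}, {"jaw": 0.3, "tx": 0, "ty": 0, "tz": 0.0063, "ax": 0, "ay": 0, "az": 0}, {"jaw": 0.3, "tx": 0, "ty": 0, "tz": 0.0063, "ax": 0, "ay": 0, "az": 0}]'

```text
time: 6.75
tool_pos: [0.5596, -0.0305, 0.0413]
ee_rot: [-3.141, 0.0, 1.286]
wrist_force: [0.2, -0.5, -3.3]
width: 0.0456
```

step_arm --steps '[{"jaw": 0.3, "tx": 0, "ty": 0, "tz": 0.0005, "ax": 0, "ay": 0, "az": 0}, {"jaw": 0.3, "tx": 0, "ty": 0, "tz": 0.0005, "ax": 0, "ay": 0, "az": 0}]'

```text
time: 6.95
tool_pos: [0.5595, -0.0306, 0.0408]
ee_rot: [-3.141, 0.0, 1.286]
wrist_force: [0.3, 0.4, -1.7]
width: 0.0459
```

step_arm --steps '[{"jaw": 0.3, "tx": 0, "ty": 0, "tz": 0.0005, "ax": 0, "ay": 0, "az": 0}, {"jaw": 0.3, "tx": 0, "ty": 0, "tz": 0.0005, "ax": 0, "ay": 0, "az": 0}]'

```text
time: 7.15
tool_pos: [0.5596, -0.0305, 0.0406]
ee_rot: [-3.142, 0.0, 1.286]
wrist_force: [0.0, 0.7, 0.8]
width: 0.0458
```

```bash
python3 -c "
from h import *
go(.5595,-.0305,.0405)"
```

```text
t 7.15 pos [ 0.5596 -0.0305  0.0406] rpy [-3.1416e+00  1.0000e-04  1.2861e+00] w 0.0458 F [0.  0.7 0.8] 
 go [-0.     -0.0001  0.0001] [-0.      0.0001 -0.0002]
```

Contact: the force has gone from about −2 N to about +0.8 N at the expected height. I'll open gradually and lift.

step_arm --steps '[{"jaw": 0.52, "tx": 0, "ty": 0, "tz": 0, "ax": 0, "ay": 0, "az": 0}, {"jaw": 0.56, "tx": 0, "ty": 0, "tz": 0, "ax": 0, "ay": 0, "az": 0}, {"jaw": 0.65, "tx": 0, "ty": 0, "tz": 0, "ax": 0, "ay": 0, "az": 0}, {"jaw": 0.8, "tx": 0, "ty": 0, "tz": 0, "ax": 0, "ay": 0, "az": 0}, {"jaw": 0.9, "tx": 0, "ty": 0, "tz": 0, "ax": 0, "ay": 0, "az": 0}, {"jaw": 0.9, "tx": 0, "ty": 0, "tz": 0, "ax": 0, "ay": 0, "az": 0}]'

```text
time: 7.75
tool_pos: [0.5597, -0.0305, 0.0406]
ee_rot: [3.142, 0.0, 1.286]
wrist_force: [0.7, 0.6, 0.0]
width: 0.0812
```

step_arm --steps '[{"jaw": 0.9, "tx": 0, "ty": 0, "tz": -0.02, "ax": 0, "ay": 0, "az": 0}, {"jaw": 0.9, "tx": 0, "ty": 0, "tz": -0.05, "ax": 0, "ay": 0, "az": 0}, {"jaw": 0.9, "tx": 0, "ty": 0, "tz": -0.09, "ax": 0, "ay": 0, "az": 0}, {"jaw": 0.9, "tx": 0, "ty": 0, "tz": -0.13, "ax": 0, "ay": 0, "az": 0}, {"jaw": 0.9, "tx": 0, "ty": 0, "tz": -0.15, "ax": 0, "ay": 0, "az": 0}, {"jaw": 0.9, "tx": 0, "ty": 0, "tz": -0.15, "ax": 0, "ay": 0, "az": 0}]'

```text
time: 8.35
tool_pos: [0.5618, -0.0308, 0.1953]
ee_rot: [3.133, -0.001, 1.286]
wrist_force: [0.1, 0.2, 0.4]
width: 0.0843
```

```bash
python3 w.py w3 barrel_center carrier
python3 -c "
from h import *
go(.511,-.3165,.19)"
```

```text
t 8.35 pos [ 0.5618 -0.0308  0.1953] rpy [ 3.1328e+00 -1.1000e-03  1.2862e+00] w 0.0843 F [0.1 0.2 0.4] 
 go [ 0.263  -0.1126  0.1616] [ 0.0088 -0.0011 -0.0001]
[0.5844721  0.04991771 0.36830708] [ 2.85594257 -0.00825875 -0.28389517]
barrel_center 0.93 [291.6, 207.0, 336.5, 259.6] z 0.0707 circ [560.9 -29.6] 21.8 rect [561.3 -29.7] [42.3 42.1] 71.9
carrier 0.93 [272.8, 46.4, 355.3, 260.2] z 0.0298 circ [578.6  35.8] 109.9 rect [579.3  35.5] [209.1  74.2] 74.0
carrier 0.63 [299.5, 204.1, 340.8, 232.8] z 0.0188 circ [575.3 -14.2] 6.9 rect [575.7 -13.8] [ 1.1 13.9] 50.3
t 8.5 pos [ 0.5588 -0.0304  0.1887] rpy [-3.1386e+00  5.0000e-04  1.2861e+00] w 0.0845 F [ 0.8 -0.4 -0.3] 
 go [-0.288   0.0345 -0.0013] [-0.003   0.0005 -0.0002]
```

View pics/w3.png

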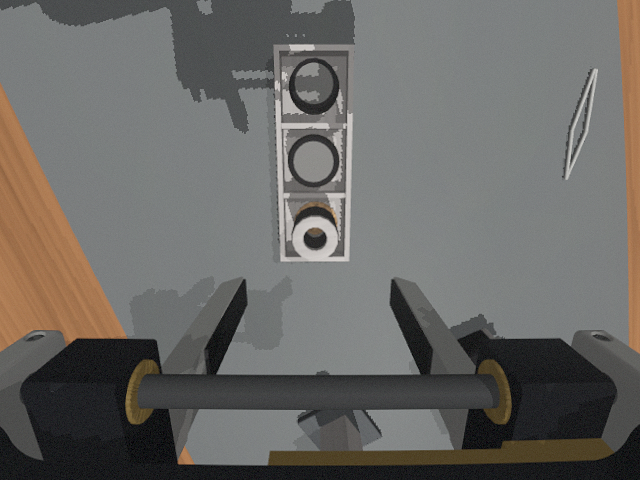

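The barrel stands at px (315,238), upright in the free cell and centred to about 1 mm relative to the carrier. On to the probe.

step_arm --steps '[{"jaw": 0.8, "tx": -0.03, "ty": 0.004, "tz": -0.001, "ax": -0.003, "ay": 0, "az": 0}, {"jaw": 0.8, "tx": -0.07, "ty": 0.008, "tz": -0.001, "ax": -0.003, "ay": 0, "az": 0}, {"jaw": 0.8, "tx": -0.12, "ty": 0.014, "tz": -0.001, "ax": -0.003, "ay": 0, "az": 0}, {"jaw": 0.8, "tx": -0.17, "ty": 0.02, "tz": -0.001, "ax": -0.003, "ay": 0, "az": 0}, {"jaw": 0.8, "tx": -0.22, "ty": 0.026, "tz": -0.001, "ax": -0.003, "ay": 0, "az": 0}, {"jaw": 0.8, "tx": -0.26, "ty": 0.031, "tz": -0.001, "ax": -0.003, "ay": 0, "az": 0}, {"jaw": 0.8, "tx": -0.282, "ty": 0.034, "tz": -0.001, "ax": -0.003, "ay": 0, "az": 0}, {"jaw": 0.8, "tx": -0.288, "ty": 0.0345, "tz": -0.001, "ax": -0.003, "ay": 0, "az": 0}]'

```text
time: 9.3
tool_pos: [0.5092, -0.3183, 0.1863]
ee_rot: [-3.136, -0.001, 1.282]
wrist_force: [0.7, 0.7, -0.5]
width: 0.075
```

step_arm --steps '[{"jaw": 0.8, "tx": 0, "ty": 0, "tz": 0, "ax": 0, "ay": 0, "az": 0}, {"jaw": 0.8, "tx": 0, "ty": 0, "tz": 0, "ax": 0, "ay": 0, "az": 0}]'

```text
time: 9.5
tool_pos: [0.5088, -0.3169, 0.1844]
ee_rot: [-3.133, -0.003, 1.283]
wrist_force: [0.2, -0.2, 0.3]
width: 0.0751
```

```bash
python3 w.py w4 probe_grip stand
python3 - <<'E'
from h import *
go(.511,-.3165,.109)
E
```

```text
t 9.5 pos [ 0.5088 -0.3169  0.1844] rpy [-3.1332e+00 -2.7000e-03  1.2831e+00] w 0.0751 F [ 0.2 -0.2  0.3] 
 go [ 0.5518 -0.141   0.1541] [-0.0084 -0.0027 -0.0032]
[ 0.53442846 -0.23738145  0.35760317] [ 2.85760306  0.00891425 -0.28689245]
probe_grip 0.6 [306.0, 232.6, 340.9, 285.5] z 0.1476 circ [ 512.  -314.2] 10.1 rect [ 511.9 -314.1] [19.4 19.1] 74.2
stand 0.77 [266.1, 170.2, 375.2, 268.9] z 0.0924 circ [ 512.1 -314.2] 27.5 rect [ 512.1 -314.6] [40.2 40.4] 16.5
t 9.65 pos [ 0.5096 -0.3169  0.1861] rpy [-3.1360e+00 -1.5000e-03  1.2844e+00] w 0.0752 F [-0.4 -0.1  0.3] 
 go [0.0006 0.0017 0.0771] [-0.0056 -0.0015 -0.0019]
```

View pics/w4.png

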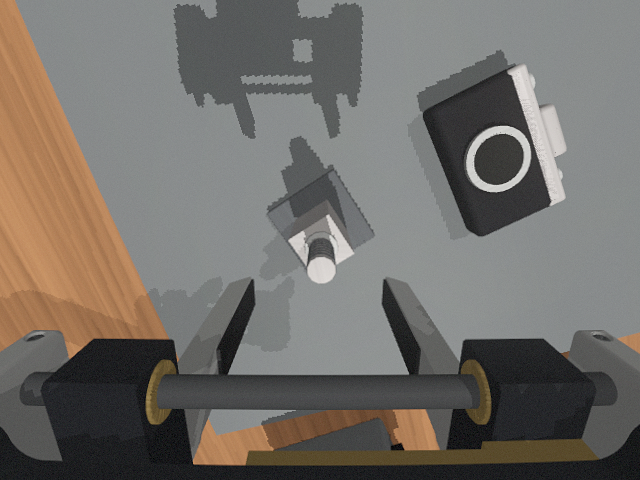

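The probe's top is at px (321,270), between the jaws, with the camera body well clear at (500,160). I'll descend.

step_arm --steps '[{"jaw": 0.8, "tx": 0.002, "ty": 0.0015, "tz": 0.01, "ax": -0.0056, "ay": -0.0015, "az": -0.002}, {"jaw": 0.8, "tx": 0.002, "ty": 0.0015, "tz": 0.03, "ax": -0.0056, "ay": -0.0015, "az": -0.002}, {"jaw": 0.8, "tx": 0.002, "ty": 0.0015, "tz": 0.05, "ax": -0.0056, "ay": -0.0015, "az": -0.002}, {"jaw": 0.8, "tx": 0.002, "ty": 0.0015, "tz": 0.065, "ax": -0.0056, "ay": -0.0015, "az": -0.002}, {"jaw": 0.8, "tx": 0.002, "ty": 0.0015, "tz": 0.073, "ax": -0.0056, "ay": -0.0015, "az": -0.002}, {"jaw": 0.8, "tx": 0.002, "ty": 0.0015, "tz": 0.076, "ax": -0.0056, "ay": -0.0015, "az": -0.002}, {"jaw": 0.8, "tx": 0.002, "ty": 0.0015, "tz": 0.076, "ax": -0.0056, "ay": -0.0015, "az": -0.002}]'

```text
time: 10.35
tool_pos: [0.5113, -0.315, 0.1101]
ee_rot: [3.142, -0.0, 1.287]
wrist_force: [-0.6, 0.2, 0.5]
width: 0.075
```

```bash
python3 -c "
from h import *
go(.511,-.3155,.110)"
```

```text
t 10.35 pos [ 0.5113 -0.315   0.1101] rpy [ 3.1415 -0.      1.2865] w 0.075 F [-0.6  0.2  0.5] 
 go [-0.0005 -0.0002  0.0001] [ 0.0001 -0.      0.0002]
```

step_arm --steps '[{"jaw": 0.5, "tx": 0, "ty": 0, "tz": 0, "ax": 0, "ay": 0, "az": 0}, {"jaw": 0.35, "tx": 0, "ty": 0, "tz": 0, "ax": 0, "ay": 0, "az": 0}, {"jaw": 0.27, "tx": 0, "ty": 0, "tz": 0, "ax": 0, "ay": 0, "az": 0}, {"jaw": 0.24, "tx": 0, "ty": 0, "tz": 0, "ax": 0, "ay": 0, "az": 0}, {"jaw": 0.21, "tx": 0, "ty": 0, "tz": 0, "ax": 0, "ay": 0, "az": 0}, {"jaw": 0.05, "tx": 0, "ty": 0, "tz": 0, "ax": 0, "ay": 0, "az": 0}, {"jaw": 0.05, "tx": 0, "ty": 0, "tz": 0, "ax": 0, "ay": 0, "az": 0}, {"jaw": 0.05, "tx": 0, "ty": 0, "tz": 0, "ax": 0, "ay": 0, "az": 0}]'

```text
time: 11.15
tool_pos: [0.5113, -0.315, 0.11]
ee_rot: [-3.142, -0.0, 1.287]
wrist_force: [0.2, -0.2, 1.0]
width: 0.0192
```

step_arm --steps '[{"jaw": 0.05, "tx": 0, "ty": 0, "tz": -0.005, "ax": 0, "ay": 0, "az": 0}, {"jaw": 0.05, "tx": 0, "ty": 0, "tz": -0.015, "ax": 0, "ay": 0, "az": 0}, {"jaw": 0.05, "tx": 0, "ty": 0, "tz": -0.03, "ax": 0, "ay": 0, "az": 0}, {"jaw": 0.05, "tx": 0, "ty": 0, "tz": -0.045, "ax": 0, "ay": 0, "az": 0}, {"jaw": 0.05, "tx": 0, "ty": 0, "tz": -0.06, "ax": 0, "ay": 0, "az": 0}, {"jaw": 0.05, "tx": 0, "ty": 0, "tz": -0.075, "ax": 0, "ay": 0, "az": 0}, {"jaw": 0.05, "tx": 0, "ty": 0, "tz": -0.09, "ax": 0, "ay": 0, "az": 0}, {"jaw": 0.05, "tx": 0, "ty": 0, "tz": -0.105, "ax": 0, "ay": 0, "az": 0}]'

```text
time: 11.95
tool_pos: [0.5113, -0.3151, 0.2166]
ee_rot: [3.141, 0.0, 1.287]
wrist_force: [-1.0, 1.1, -1.5]
width: 0.0196
```

step_arm --steps '[{"jaw": 0.05, "tx": 0, "ty": 0, "tz": 0, "ax": 0, "ay": 0, "az": 0}, {"jaw": 0.05, "tx": 0, "ty": 0, "tz": 0, "ax": 0, "ay": 0, "az": 0}]'

```text
time: 12.15
tool_pos: [0.5115, -0.3152, 0.2173]
ee_rot: [3.14, 0.001, 1.286]
wrist_force: [0.5, 0.9, -1.6]
width: 0.0195
```

```bash
python3 -c "
from h import *
go(.5475,-.0605,.215)"
```

```text
t 12.15 pos [ 0.5115 -0.3152  0.2173] rpy [3.1400e+00 6.0000e-04 1.2865e+00] w 0.0195 F [ 0.5  0.9 -1.6] 
 go [ 0.2546 -0.0369  0.0021] [0.0016 0.0006 0.0002]
```

```bash
python3 -c "
from h import *
go(.5595,-.0305,.215)"
```

```text
t 12.15 pos [ 0.5115 -0.3152  0.2173] rpy [3.1400e+00 6.0000e-04 1.2865e+00] w 0.0195 F [ 0.5  0.9 -1.6] 
 go [ 0.2868 -0.0338  0.0021] [0.0016 0.0006 0.0002]
```

step_arm --steps '[{"jaw": 0.05, "tx": 0.02, "ty": -0.002, "tz": 0, "ax": 0.0016, "ay": 0, "az": 0}, {"jaw": 0.05, "tx": 0.055, "ty": -0.006, "tz": 0, "ax": 0.0016, "ay": 0, "az": 0}, {"jaw": 0.05, "tx": 0.095, "ty": -0.011, "tz": 0, "ax": 0.0016, "ay": 0, "az": 0}, {"jaw": 0.05, "tx": 0.14, "ty": -0.0165, "tz": 0, "ax": 0.0016, "ay": 0, "az": 0}, {"jaw": 0.05, "tx": 0.18, "ty": -0.021, "tz": 0, "ax": 0.0016, "ay": 0, "az": 0}, {"jaw": 0.05, "tx": 0.22, "ty": -0.026, "tz": 0, "ax": 0.0016, "ay": 0, "az": 0}, {"jaw": 0.05, "tx": 0.25, "ty": -0.03, "tz": 0, "ax": 0.0016, "ay": 0, "az": 0}, {"jaw": 0.05, "tx": 0.27, "ty": -0.032, "tz": 0, "ax": 0.0016, "ay": 0, "az": 0}]'

```text
time: 12.95
tool_pos: [0.5559, -0.0445, 0.2157]
ee_rot: [-3.139, 0.0, 1.289]
wrist_force: [0.7, -0.1, -1.8]
width: 0.0196
```

step_arm --steps '[{"jaw": 0.05, "tx": 0.01, "ty": -0.001, "tz": 0, "ax": 0, "ay": 0, "az": 0}, {"jaw": 0.05, "tx": 0.01, "ty": -0.001, "tz": 0, "ax": 0, "ay": 0, "az": 0}, {"jaw": 0.05, "tx": 0.01, "ty": -0.001, "tz": 0, "ax": 0, "ay": 0, "az": 0}]'

```text
time: 13.25
tool_pos: [0.5575, -0.0353, 0.215]
ee_rot: [-3.138, 0.001, 1.288]
wrist_force: [-0.3, 0.4, -1.0]
width: 0.0194
```

```bash
python3 -c "
from h import *
go(.5595,-.0305,.2)"
```

```text
t 13.25 pos [ 0.5575 -0.0353  0.215 ] rpy [-3.1377e+00  1.2000e-03  1.2885e+00] w 0.0194 F [-0.3  0.4 -1. ] 
 go [0.0052 0.0007 0.015 ] [-0.0039  0.0013  0.0021]
```

step_arm --steps '[{"jaw": 0.05, "tx": 0.0052, "ty": 0.0007, "tz": 0.005, "ax": -0.004, "ay": 0.0013, "az": 0.002}, {"jaw": 0.05, "tx": 0.0052, "ty": 0.0007, "tz": 0.015, "ax": -0.004, "ay": 0.0013, "az": 0.002}, {"jaw": 0.05, "tx": 0.0052, "ty": 0.0007, "tz": 0.025, "ax": -0.004, "ay": 0.0013, "az": 0.002}, {"jaw": 0.05, "tx": 0.0052, "ty": 0.0007, "tz": 0.03, "ax": -0.004, "ay": 0.0013, "az": 0.002}, {"jaw": 0.05, "tx": 0.0052, "ty": 0.0007, "tz": 0.03, "ax": -0.004, "ay": 0.0013, "az": 0.002}]'

```text
time: 13.75
tool_pos: [0.5586, -0.0307, 0.1831]
ee_rot: [-3.139, 0.0, 1.286]
wrist_force: [0.4, 0.6, -1.6]
width: 0.0196
```

Run:
```python
from h import *
go(.5595,-.0305,.118)
ims=[]
for n in('scene','wrist'):
    m=camera_model(n);p,d=snapshot(n);np.savez(n+'b.npz',p=p,d=d,**m)
    P=cloud(m,d)
    for q in('probe_grip','barrel_center'):
        for r in silhouettes(n,q)[:2]: 
            t=P[r['pixels']];t=t[~np.isnan(t[:,0])]
            print(n,q,round(r['confidence'],2),np.round(r['rect']),np.median(t,0).round(4) if len(t) else '')
    u,v=proj(m,[.5595,-.0305,.09])[0];print(u,v)
    u=int(np.clip(u,75,565));v=int(np.clip(v,75,405))
    ims.append(cv2.resize(p[v-75:v+75,u-75:u+75],(400,400),interpolation=cv2.INTER_CUBIC));print('crop',u-75,v-75)
cv2.imwrite('pics/c5.png',np.hstack(ims)[:,:,::-1])
```

```text
t 13.75 pos [ 0.5586 -0.0307  0.1831] rpy [-3.1385e+00  4.0000e-04  1.2860e+00] w 0.0196 F [ 0.4  0.6 -1.6] 
 go [0.0004 0.0011 0.0651] [-0.0031  0.0004 -0.0003]
scene probe_grip 0.81 [282. 184. 294. 240.] [ 0.5606 -0.037   0.1684]
scene probe_grip 0.5 [335. 220. 357. 244.] [0.6031 0.0896 0.0401]
scene barrel_center 0.71 [278. 242. 306. 276.] [ 0.5678 -0.0415  0.0536]
291.0062127159122 238.7918424749351
crop 216 163
wrist probe_grip 0.68 [272.  40. 358. 261.] [0.5846 0.0619 0.0094]
wrist probe_grip 0.6 [299. 245. 340. 352.] [ 0.562  -0.0243  0.2109]
wrist barrel_center 0.92 [293. 206. 342. 261.] [ 0.5627 -0.0255  0.0687]
317.20398638604036 248.40665266816475
crop 242 173
```

View pics/c5.png

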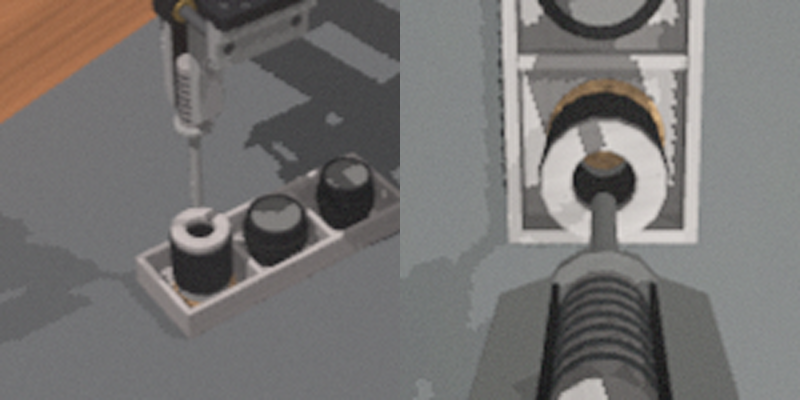

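The scene crop shows the stem hanging just above the mouth. The wrist crop shows the tip at px (318,247) and the bore centre near (318,241). Next I'll fit the stem axis and the rim circle in each camera.

```bash
cat > fit.py <<'E'
from h import *
from scipy.optimize import least_squares
def fit(P,c0,zlo,zhi,rad,g=.012):
    Q=P.reshape(-1,3);Q=Q[~np.isnan(Q[:,0])]
    Q=Q[(Q[:,2]>zlo)&(Q[:,2]<zhi)&(np.hypot(Q[:,0]-c0[0],Q[:,1]-c0[1])<g)]
    zm=(zlo+zhi)/2
    f=lambda a:(np.hypot(Q[:,0]-a[0]-a[2]*(Q[:,2]-zm),Q[:,1]-a[1]-a[3]*(Q[:,2]-zm))-rad)*1e3
    s=least_squares(f,[*c0,0,0],loss='soft_l1');a=s.x
    return len(Q),a,np.sqrt(np.mean(s.fun**2)),zm
def rim(P,c0,z):
    # annulus top: bore r 11, outer r 22; centre by enclosing circle of the median-filtered top points
    k=(np.abs(P[...,2]-z)<.0035)&(np.hypot(P[...,0]-c0[0],P[...,1]-c0[1])<.03)
    Q=P[k][:,:2]
    g=lambda c:np.maximum(0,np.hypot(*(Q-c[:2]).T)-.022)*1e3+np.maximum(0,.011-np.hypot(*(Q-c[:2]).T))*1e3
    s=least_squares(g,c0);return len(Q),s.x
def load(n,s='b'):
    f=np.load(n+s+'.npz');m={k:f[k] for k in('intrinsics','orientation','origin')};m['k1']=float(f['k1'])
    return m,f['p'],cloud(m,f['d'])
if __name__=='__main__':
    import sys
    tip=float(sys.argv[1]);s=sys.argv[2] if len(sys.argv)>2 else 'b'
    for n,zb in(('scene',.0005),('wrist',.0026)):
        m,p,P=load(n,s);c=np.array([.5605,-.030])
        nr,rc=rim(P,c,.068+zb)
        print(n,'rim',nr,(rc*1e3).round(1))
        for lab,lo,hi,r,g in(('stem',max(tip+.004,.074),tip+.068,.004,.011),('handle',tip+.084,tip+.128,.010,.016)):
            N,a,e,zm=fit(P,c,lo+zb,hi+zb,r,g)
            print(' ',lab,N,'xy@mid',(a[:2]*1e3).round(1),'tilt mrad',(a[2:]*1e3).round(0),'rms',round(e,2),'zm',round(zm,3),'tip-rim',((a[:2]+a[2:]*(tip+zb-zm)-rc)*1e3).round(1))
E
python3 fit.py .088
```

```text
scene rim 226 [560.7 -33. ]
  stem 105 xy@mid [558.4 -31.8] tilt mrad [ 7. -2.] rms 0.94 zm 0.124 tip-rim [-2.5  1.2]
  handle 128 xy@mid [558.2 -32.3] tilt mrad [-68.  24.] rms 1.81 zm 0.195 tip-rim [ 4.7 -1.9]
wrist rim 1169 [560.8 -29.9]
  stem 187 xy@mid [560.5 -30.4] tilt mrad [-3. -1.] rms 0.19 zm 0.127 tip-rim [-0.2 -0.5]
  handle 1736 xy@mid [560.6 -30. ] tilt mrad [-1. -1.] rms 2.17 zm 0.197 tip-rim [-0.1 -0. ]
```

The wrist fit is tight: the stem is upright within 3 mrad and the tip within 0.5 mm of the bore axis. The scene fit is coarser and about 2.5 mm off, still inside the 7 mm clearance. I'll apply a small correction and lower slowly.

step_arm --steps '[{"jaw": 0.05, "tx": 0.0006, "ty": 0.0008, "tz": 0, "ax": -0.003, "ay": 0.0004, "az": 0}, {"jaw": 0.05, "tx": 0.0006, "ty": 0.0008, "tz": 0, "ax": -0.003, "ay": 0.0004, "az": 0}, {"jaw": 0.05, "tx": 0.0006, "ty": 0.0008, "tz": 0.002, "ax": -0.003, "ay": 0.0004, "az": 0}, {"jaw": 0.05, "tx": 0.0006, "ty": 0.0008, "tz": 0.005, "ax": -0.003, "ay": 0.0004, "az": 0}, {"jaw": 0.05, "tx": 0.0006, "ty": 0.0008, "tz": 0.009, "ax": -0.003, "ay": 0.0004, "az": 0}, {"jaw": 0.05, "tx": 0.0006, "ty": 0.0008, "tz": 0.01, "ax": -0.003, "ay": 0.0004, "az": 0}, {"jaw": 0.05, "tx": 0.0006, "ty": 0.0008, "tz": 0.01, "ax": -0.003, "ay": 0.0004, "az": 0}]'

```text
time: 14.75
tool_pos: [0.5604, -0.0301, 0.175]
ee_rot: [3.138, -0.0, 1.287]
wrist_force: [-1.0, 0.1, -1.8]
width: 0.0195
```

```bash
cat > cap.py <<'E'
from h import *
import sys
go(.5595,-.0305,.118)
for n in('scene','wrist'):
    m=camera_model(n);p,d=snapshot(n);np.savez(n+sys.argv[1]+'.npz',p=p,d=d,**m)
E
python3 cap.py c; python3 fit.py .078 c
```

```text
t 14.75 pos [ 0.5604 -0.0301  0.175 ] rpy [ 3.1384e+00 -4.0000e-04  1.2865e+00] w 0.0195 F [-1.   0.1 -1.8] 
 go [-0.0006 -0.001   0.057 ] [ 0.0032 -0.0004  0.0002]
scene rim 214 [560.8 -32.9]
  stem 104 xy@mid [560.8 -31.3] tilt mrad [-5.  4.] rms 1.0 zm 0.115 tip-rim [0.2 1.4]
  handle 147 xy@mid [558.6 -31.7] tilt mrad [-54. -14.] rms 2.0 zm 0.184 tip-rim [3.6 2.7]
wrist rim 1244 [560.8 -30. ]
  stem 186 xy@mid [561.7 -30. ] tilt mrad [-6.  1.] rms 0.17 zm 0.117 tip-rim [ 1.1 -0. ]
  handle 1660 xy@mid [561.4 -29.6] tilt mrad [-3. -1.] rms 1.91 zm 0.187 tip-rim [0.8 0.6]
```

step_arm --steps '[{"jaw": 0.05, "tx": -0.0003, "ty": -0.0006, "tz": 0.003, "ax": 0.002, "ay": 0, "az": 0}, {"jaw": 0.05, "tx": -0.0003, "ty": -0.0006, "tz": 0.008, "ax": 0.002, "ay": 0, "az": 0}, {"jaw": 0.05, "tx": -0.0003, "ty": -0.0006, "tz": 0.014, "ax": 0.002, "ay": 0, "az": 0}, {"jaw": 0.05, "tx": -0.0003, "ty": -0.0006, "tz": 0.02, "ax": 0.002, "ay": 0, "az": 0}, {"jaw": 0.05, "tx": -0.0003, "ty": -0.0006, "tz": 0.026, "ax": 0.002, "ay": 0, "az": 0}, {"jaw": 0.05, "tx": -0.0003, "ty": -0.0006, "tz": 0.03, "ax": 0.002, "ay": 0, "az": 0}, {"jaw": 0.05, "tx": -0.0003, "ty": -0.0006, "tz": 0.032, "ax": 0.002, "ay": 0, "az": 0}, {"jaw": 0.05, "tx": -0.0003, "ty": -0.0006, "tz": 0.032, "ax": 0.002, "ay": 0, "az": 0}]'

```text
time: 15.65
tool_pos: [0.56, -0.0303, 0.1431]
ee_rot: [3.14, -0.0, 1.286]
wrist_force: [0.1, -0.4, -1.0]
width: 0.0194
```

```bash
python3 cap.py d; python3 fit.py .046 d
```

```text
t 15.65 pos [ 0.56   -0.0303  0.1431] rpy [ 3.1401e+00 -5.0000e-04  1.2865e+00] w 0.0194 F [ 0.1 -0.4 -1. ] 
 go [-0.0004 -0.0005  0.0251] [ 0.0015 -0.0005  0.0002]
scene rim 226 [558.4 -30. ]
  stem 62 xy@mid [560.  -31.9] tilt mrad [-4. 17.] rms 0.99 zm 0.095 tip-rim [ 1.8 -2.8]
  handle 126 xy@mid [558.2 -31.8] tilt mrad [-45. -13.] rms 1.71 zm 0.152 tip-rim [ 4.5 -0.5]
wrist rim 1324 [560.  -32.1]
  stem 97 xy@mid [561.3 -30.1] tilt mrad [3. 4.] rms 0.18 zm 0.097 tip-rim [1.1 1.8]
  handle 1661 xy@mid [561.  -29.7] tilt mrad [-1.  1.] rms 1.96 zm 0.155 tip-rim [1.1 2.2]
```

The rim fit is now contaminated by the stem inside the bore. Against the earlier rim (560.8, −30.0), the stem at (561.3, −30.1) is centred. I'll make the final descent.

step_arm --steps '[{"jaw": 0.05, "tx": 0, "ty": -0.0004, "tz": 0.004, "ax": 0.001, "ay": 0, "az": 0}, {"jaw": 0.05, "tx": 0, "ty": -0.0004, "tz": 0.009, "ax": 0.001, "ay": 0, "az": 0}, {"jaw": 0.05, "tx": 0, "ty": -0.0004, "tz": 0.015, "ax": 0.001, "ay": 0, "az": 0}, {"jaw": 0.05, "tx": 0, "ty": -0.0004, "tz": 0.02, "ax": 0.001, "ay": 0, "az": 0}, {"jaw": 0.05, "tx": 0, "ty": -0.0004, "tz": 0.0235, "ax": 0.001, "ay": 0, "az": 0}, {"jaw": 0.05, "tx": 0, "ty": -0.0004, "tz": 0.025, "ax": 0.001, "ay": 0, "az": 0}, {"jaw": 0.05, "tx": 0, "ty": -0.0004, "tz": 0.025, "ax": 0.001, "ay": 0, "az": 0}, {"jaw": 0.05, "tx": 0, "ty": -0.0004, "tz": 0.025, "ax": 0.001, "ay": 0, "az": 0}]'

```text
time: 16.55
tool_pos: [0.5602, -0.0302, 0.119]
ee_rot: [3.14, -0.001, 1.286]
wrist_force: [0.7, 0.5, -1.7]
width: 0.0192
```

```bash
python3 cap.py e
python3 - <<'E'
from fit import *
for n,zb in(('scene',.0005),('wrist',.0026)):
    m,p,P=load(n,'e')
    # rim band only outside the stem radius; outer circle
    k=(abs(P[...,2]-.068-zb)<.0025)&(np.hypot(P[...,0]-.5605,P[...,1]+.030)<.03)&(np.hypot(P[...,0]-.5605,P[...,1]+.030)>.012)
    print(n,'rim',cv2.minEnclosingCircle((P[k][:,:2]*1000).astype(np.float32)))
    N,a,e,zm=fit(P,[.5605,-.03],.074+zb,.093+zb,.004,.011);print('stem',N,(a*1e3).round(1),e,zm)
    k=(np.hypot(P[...,0]-a[0],P[...,1]-a[1])<.013)&(np.hypot(P[...,0]-a[0],P[...,1]-a[1])>.0108)&(P[...,2]>.085)&(P[...,2]<.12);print('collar z',np.percentile(P[k][:,2],[5,50,90,97]).round(4) if k.any() else None)
ims=[load(n,'e')[1][v:v+130,u:u+130] for n,u,v in(('scene',225,170),('wrist',252,180))]
cv2.imwrite('pics/c6.png',np.hstack([cv2.resize(i,(400,400),interpolation=cv2.INTER_CUBIC) for i in ims])[:,:,::-1])
o=get_obs();print(np.round(o['qvel'],4))
E
```

```text
t 16.55 pos [ 0.5602 -0.0302  0.119 ] rpy [ 3.1396e+00 -7.0000e-04  1.2865e+00] w 0.0192 F [ 0.7  0.5 -1.7] 
 go [-0.0004 -0.0006  0.001 ] [ 0.002  -0.0007  0.0002]
scene rim ((560.544189453125, -33.227142333984375), 22.138526916503906)
stem 25 [560.1 -31.7 -24.  143.4] 0.8189745763095427 0.08399999999999999
collar z [0.0999 0.1046 0.1147 0.1192]
wrist rim ((560.8179931640625, -29.836027145385742), 21.709617614746094)
stem 0 [560.5 -30.    0.    0. ] nan 0.08610000000000001
collar z [0.1048 0.1058 0.1127 0.1188]
[-0.0011 -0.     -0.0007  0.0002 -0.0001  0.0005]
  return _methods._mean(a, axis=axis, dtype=dtype,
  ret = ret.dtype.type(ret / rcount)
```

View pics/c6.png

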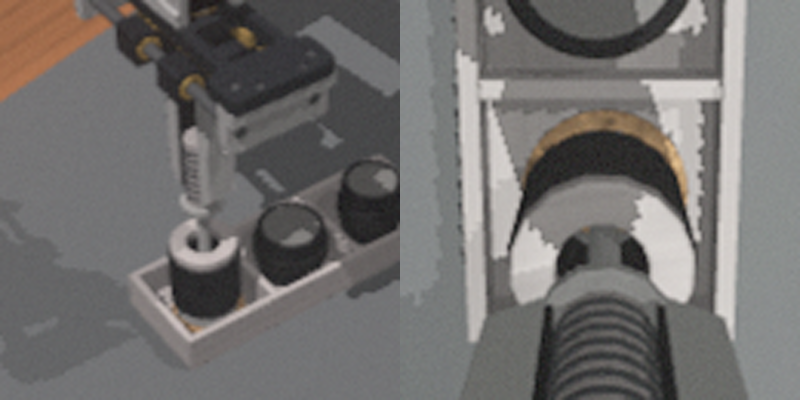

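The stem is inside the bore, centred laterally at wrist crop (604,250), with the barrel on the cork. The collar height gives the tip at about 0.023–0.024 m, 15–16 mm above the pad. I'll trim 0.8 mm, settle and check.

step_arm --steps '[{"jaw": 0.05, "tx": -0.0002, "ty": -0.0004, "tz": 0.0007, "ax": 0.0015, "ay": -0.0005, "az": 0}, {"jaw": 0.05, "tx": -0.0002, "ty": -0.0004, "tz": 0.0007, "ax": 0.0015, "ay": -0.0005, "az": 0}, {"jaw": 0.05, "tx": -0.0002, "ty": -0.0004, "tz": 0.0007, "ax": 0.0015, "ay": -0.0005, "az": 0}, {"jaw": 0.05, "tx": -0.0002, "ty": -0.0004, "tz": 0.0007, "ax": 0.0015, "ay": -0.0005, "az": 0}, {"jaw": 0.05, "tx": -0.0002, "ty": -0.0004, "tz": 0.0007, "ax": 0.0015, "ay": -0.0005, "az": 0}, {"jaw": 0.05, "tx": -0.0002, "ty": -0.0004, "tz": 0.0007, "ax": 0.0015, "ay": -0.0005, "az": 0}]'

```text
time: 17.25
tool_pos: [0.5598, -0.0303, 0.1185]
ee_rot: [3.141, -0.0, 1.287]
wrist_force: [0.2, -1.0, -1.3]
width: 0.0198
```

Run:
```python
from h import *
go(.5597,-.0303,.118)
snapshot('top')
go(.5597,-.0303,.118)
o=get_obs();print(np.abs(o['qvel']).max())
ok=np.hypot(*(o['tool_pos'][:2]-[.5599,-.0303]))<.0015 and abs(o['tool_pos'][2]-.118)<.002
if ok: print('close',close_job())
```

```text
t 17.25 pos [ 0.5598 -0.0303  0.1185] rpy [ 3.1408e+00 -2.0000e-04  1.2865e+00] w 0.0198 F [ 0.2 -1.  -1.3] 
 go [-0.     -0.0001  0.0005] [ 0.0008 -0.0002  0.0002]
t 17.3 pos [ 0.5598 -0.0303  0.1184] rpy [ 3.1408e+00 -2.0000e-04  1.2865e+00] w 0.0193 F [ 0.7  0.1 -1.7] 
 go [-0.     -0.0001  0.0004] [ 0.0008 -0.0002  0.0002]
0.002042186023488896
the job is handed in; nothing more can be done
close None
```

I stood the barrel on the cork pad in the free cell and let go of it. I then drew the probe and handed the job in at about 17.3 s, with the arm still holding the probe in the bore.

- **Barrel:** it touched down at about 1 N and stands upright. The wrist camera shows it centred in the cell to about 1 mm relative to the carrier.
- **Probe position:** just before hand-in the arm was still and the tool was upright within 1 mrad. The tip is about 15.5 mm above the cork by tool height. The collar height read before the last 0.5 mm trim gave 15–16 mm.
- **Contact:** the wrist force stayed at the probe's weight, about 1.5 N, at each stop on the way in, so I saw no sign of contact.

**Checks that disagreed or failed:**
- **Scene camera:** its coarser fits put the stem 1.5–3 mm off the bore axis, while the wrist camera showed 0.5–1 mm. Both are well inside the 7 mm clearance.
- **Final depth:** the last stem fit from the wrist camera returned no points, because the collar hid the stem. Final centring therefore rests on the wrist picture, the earlier fits and the arm's measured pose.
- **Refused moves:** two move calls were refused for missing keys and changed nothing.

The lenses, camera body and brush were not touched.

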